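# Post the mister bottle through the wash box flap

### The job

Put the used white mister bottle into the pine wash box: slide the steel keeper bar fully aside, off the flap, and gently push the bottle in through the sprung flap until it drops inside and the flap swings shut behind it. Then slide the keeper bar fully back across the flap. Leave the rock hide, heat emitter and glass bowl where they stand.

Things in the scene. Friction and masses are not known exactly. Their poses are not given: they have to be found in the camera images.
- wash_box: Fixed pine box, clear sides and back. Origin on the table straight below the centre of its mouth; z up, x level from its front (robot side) to its back, y to the left seen from the front. Spans x -63 to +142, y -140 to +65; inner floor at z 8. The lid slopes, rising 30 deg toward +x: height 165 at x -61, 235 at x +61, then flat. Ample room inside.
- mouth (a point): Centre of the mouth on the lid's outer face, at (0, 0, 200) in the box frame; axes as the box's (not sloped). A hole 54 along the slope by 56 in y, continued by a sleeve of that bore, 70 deep, square to the lid: the way in leans 30 deg from vertical, box direction (0.5, 0, -0.866). Let go with its base 70 deep, the bottle slides in by its weight or a light push, clear of the flap.
- flap (a joint): Flat aluminium flap 52 x 53 x 3 that fills the mouth, hinged along its upper (+x) edge, swinging inward; rad, 0 = shut, grows inward to 1.65. A weak spring (under 0.5 N at the free edge) shuts it.
- keeper (a joint): Steel keeper bar lying on the lid across the middle of the flap, 14 wide, 90 long, its top 10 above the lid, sliding along the box's y; metres, 0 = fully across the flap (shut), 0.075 = fully aside toward the box's -y, mouth wholly clear. About 1.5 N of friction; stays where left.
- keeper_knob (a point): Grip point of the keeper bar's black round knob, 14 diameter, 36 tall, standing on the bar square to the sloping lid (leaning 30 deg toward the robot). The point is on its axis, 10 below its top, 26 above the bar's upper face, 36 above the lid. With the keeper at 0 it is 42 to the -y side of the mouth's centre; it moves with the bar.
- mister_mid (a point): Centre (half-way up) of the loose white plastic mister bottle, about 170 g, standing upright on the table: 130 tall, round body 36 diameter up to 80 high, shoulder narrowing to a neck, and a ribbed twist cap 28 diameter on the top 28 (heights 102 to 130). z runs from base to cap.
- rock_hide: Bystander: brown resin rock hide, a dome 92 diameter, 55 high; origin at centre of underside.
- heat_emitter: Bystander: black ceramic heat emitter standing face down, 74 diameter, 83 high with its screw base on top; origin at centre of underside.
- glass_bowl: Bystander: glass feeding bowl, 80 diameter, 36 high; origin at centre of underside.
Things that resemble listed ones, but are neither listed nor needed, are in the scene too. Of the things shaped like the part that bears mister_mid, the white one is meant.

How it is judged:
By the outcome, as a careful person would: the job done as asked, in the order asked, and still so for the second after the job is handed in, with the robot touching nothing.
It also fails if it takes over 64 s, if anything falls off the work surface, if the arm or the gripper's body presses on something with over 40 N, if the wrist force passes 120 N, or if a joint passes its speed limit or range.

### The arm

A 6-joint arm with a two-finger parallel gripper is mounted at the origin on the work surface. World frame = base frame: x ahead of the robot, y to its left, z up, the work surface at z = 0. Lengths are in mm, angles in rad, forces in N, time in s.
With the tool pointing down it reaches from about 275 to 1000 mm from the base axis. Payload 8.4 kg.
Tool frame: the origin (TCP) lies at the very end of the fingers, on their centre line; the grasp point (between the pads) lies 19 mm behind it; z points along the fingers, x is the direction in which the jaws open and shut, and the axes are right-handed (so a half turn about z gives the same grasp; the last joint's range is limited). The gripper opens to 85 mm and grips with 20 to 120 N. Pads are 22 mm wide; open, the fingers measure 114 mm over their backs; the gripper's body (76 mm by 85 mm) begins 54 mm behind the grasp point. The pads swing forward as they close: fully open they stand 13 mm farther back than shut.
Start: joints at [-1.153, 0.353, 1.633, -0, 1.155, -0.002], TCP at [254.735, -570.735, 231.281] pointing down, gripper open.
Joint ranges: [-2.63, 2.63], [-0.92, 2.1], [0.06, 2.66], [-1.3, 4.44], [0, 2.69], [-3.02, 3.02]. Speed limits (rad/s): [2.22, 2.22, 2.79, 3.14, 3.14, 3.14].

### API

Orientations are given as [roll, pitch, yaw] about the fixed x, y, z axes, in that order (R = Rz(yaw) Ry(pitch) Rx(roll)).
In Python, from rig import r gives the robot as it stands. The module is installed in compiled form; this text tells all that it offers.
- The arm moves only by the tool apply_moves, never from a script. Its argument "targets" is a list that holds one entry, the list of rows, each a list of 7 numbers: the gripper's target within -1 to 1 (fully open at 1, half-way at 0, shut at -1), then the shift along the tool's x, y, z in cm, then the turn, a rotation vector about the tool's x, y, z in degrees. A call has 1 to 8 rows; each row is the pose to reach, as a shift and turn from the pose measured when the call began, along the tool's axes at that moment; what a row does not reach only later rows make up. A row lasts 1/10 s, in which the tool goes at most 50 mm and 8.59 degrees, less where a joint would pass 70% of its speed; a pose out of reach is approached as far as the arm can. A call with a gripper value outside its range is refused whole. The fingers move at their own pace and stop on an object; "newtons" is the grip in N (left out, the last holds). Time passes only in rows, so rows that repeat a pose let the fingers close. It gives the time, the measured TCP pose, the force and the opening at its end, in the units of the state.
- r.sense(): the state, without advancing time (a new reading comes with each control period).
- r.grab_frame(name): name is "side" or "top" or "wrist"; returns a dict with "pixels" (400x640x3 uint8, red, green, blue), "fov_y" (degrees; the focal length in pixels is half the picture's height over the tangent of half this angle, whatever the lens; pixels are square), "cx", "cy" (the principal point, pixels), "R" (3x3) and "t" (3): a world point X has camera coordinates R X + t; the wrist camera has in their place "mount" (4x4, takes a point from camera to tool coordinates, whose origin is the TCP and whose axes are the tool frame's). Camera axes: x right, y down, z forward; pixel columns grow to the right and rows downward; lengths in mm; the calibration is good to about 2 mm. A picture is of the moment at which its call begins: read the wrist's pose just before it. There is no depth.
- r.sign_off(): hands the job in, once; it reports no verdict.
The state is a dict: "clock": time; "qpos": joint angles; "qvel": joint speeds; "joint_efforts": joint torques, N m; "eef_pos": TCP position; "tcp_rot": TCP orientation; "contact_force": force on the tool from outside, world axes, zero at the start; "wrist_torque": the same for the moment, N m; "opening": opening from 0.0 (shut) to 1.0 (fully open).
Only numpy, scipy, OpenCV 4.12 (cv2) and the standard library are available. Lean on these libraries where they do the work, as an engineer would, in place of code of your own. Each camera call takes 0.05 s, during which the arm holds its last target. There are 200 camera calls.

## Working session

There is one attempt and no reset: what is moved stays moved. The work goes in short steps, Python scripts to look and compute and a tool call to move; the robot and the scene stay as the last step left them, time stands still between calls to the robot, and variables do not carry over. Pictures are saved under pics/ and viewed, about 8 in all and at most 12, crops included, and the job is handed in when it is done.

Besides the shell and the picture viewer there is one more tool, called after ">>>" in YAML: its name, and indented under it one key for each argument. apply_moves: Moves the arm, as the interface text tells. Its arguments: {"type":"object","properties":{"targets":{"type":"array"},"newtons":{"type":"number"}},"required":["targets"]}

```bash
mkdir -p pics
cat > h.py <<'E'
import numpy as np, cv2, json
from scipy.spatial.transform import Rotation as Ro
from rig import r
def grab(n,fn=None):
    s=r.sense(); f=r.grab_frame(n)
    im=cv2.cvtColor(f["pixels"],cv2.COLOR_RGB2BGR)
    if fn: cv2.imwrite("pics/"+fn,im)
    fl=im.shape[0]/2/np.tan(np.radians(f["fov_y"])/2)
    K=np.array([[fl,0,f["cx"]],[0,fl,f["cy"]],[0,0,1]])
    if n=="wrist":
        m=np.array(f["mount"]); Rt=rot(s); 
        Rc=Rt@m[:3,:3]; c=Rt@m[:3,3]+np.array(s["eef_pos"])
        R=Rc.T; t=-R@c
    else: R=np.array(f["R"]); t=np.array(f["t"])
    return im,K,R,t
def rot(s):
    return Ro.from_euler('xyz',s["tcp_rot"]).as_matrix()
def ray(cam,u,v):
    _,K,R,t=cam; d=R.T@np.linalg.inv(K)@[u,v,1]; return -R.T@t,d/np.linalg.norm(d)
def onz(cam,u,v,z):
    o,d=ray(cam,u,v); return o+d*(z-o[2])/d[2]
def proj(cam,X):
    _,K,R,t=cam; p=K@(R@np.array(X,float)+t); return p[:2]/p[2]
def tri(rays):
    A=np.zeros((3,3));b=np.zeros(3)
    for o,d in rays:
        P=np.eye(3)-np.outer(d,d);A+=P;b+=P@o
    x=np.linalg.solve(A,b); return x,[np.linalg.norm((np.eye(3)-np.outer(d,d))@(x-o)) for o,d in rays]
def delta(pos,Rm):
    "shift (cm) and rotvec (deg) in tool axes to reach TCP pos, rot Rm"
    s=r.sense();R0=rot(s); p=R0.T@(np.array(pos)-s["eef_pos"])/10
    return np.round(p,2),np.round(np.degrees(Ro.from_matrix(R0.T@Rm).as_rotvec()),1)
E
python3 - <<'E'
from h import *
s=r.sense(); print(s)
for n in("side","top"):
    c=grab(n,n+"0.png"); print(n,c[1].round(1).tolist(),c[2].round(3).tolist(),c[3].round(1))
E
```

```text
{'clock': 0.0, 'qpos': array([-1.15336875e+00,  3.53660967e-01,  1.63415451e+00, -2.00678910e-05,
        1.15519173e+00, -2.40170445e-03]), 'qvel': array([-2.99697488e-04,  1.16712202e-04,  1.07616859e-03,  2.97196731e-04,
        1.07277157e-03, -5.41304616e-05]), 'joint_efforts': array([ 3.70398709e-06, -6.05255413e+01, -3.42065406e+01,  5.16803811e-05,
        9.25630156e-03, -5.23994331e-06]), 'eef_pos': array([ 254.54897406, -570.28250881,  230.54495669]), 'tcp_rot': array([ 3.14157770e+00,  1.41459028e-03, -1.15095894e+00]), 'contact_force': array([-0.24309006, -0.35210501,  0.25665748]), 'wrist_torque': array([-0.00424519, -0.00090929, -0.00275098]), 'opening': 1.0019576111449064}
side [[507.2, 0.0, 318.1], [0.0, 507.2, 202.4], [0.0, 0.0, 1.0]] [[-0.921, -0.39, -0.005], [-0.199, 0.481, -0.854], [0.335, -0.785, -0.521]] [ 502.9  171.3 1040.2]
top [[384.7, 0.0, 320.5], [0.0, 384.7, 198.4], [0.0, 0.0, 1.0]] [[0.02, -0.999, 0.028], [-0.998, -0.022, -0.064], [0.065, -0.027, -0.998]] [111.  504.  913.9]
```

View pics/side0.png

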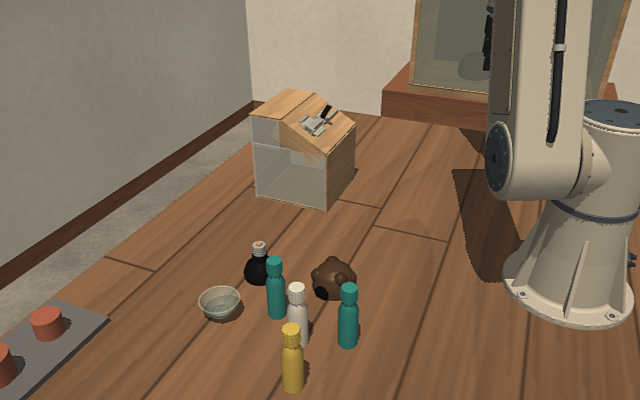

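View pics/top0.png

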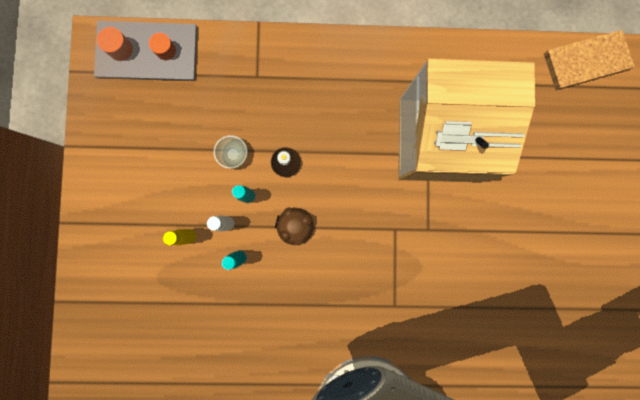

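Side: white bottle at (297,310) with its cap at (297,288). Top: white cap at (214,223), box lid around (475,115), knob near (482,143). Now enlarged crops of the lid.

Run:
```python
import cv2,numpy as np
a=cv2.imread('pics/top0.png')[50:190,395:545]; b=cv2.imread('pics/side0.png')[80:215,240:370]
cv2.imwrite('pics/crop0.png',np.vstack([np.hstack([cv2.resize(a,(400,373),interpolation=2),cv2.resize(b,(400,373),interpolation=2)])]))
print(400/150,373/140,400/130,373/135)
```

```text
2.6666666666666665 2.664285714285714 3.076923076923077 2.762962962962963
```

View pics/crop0.png

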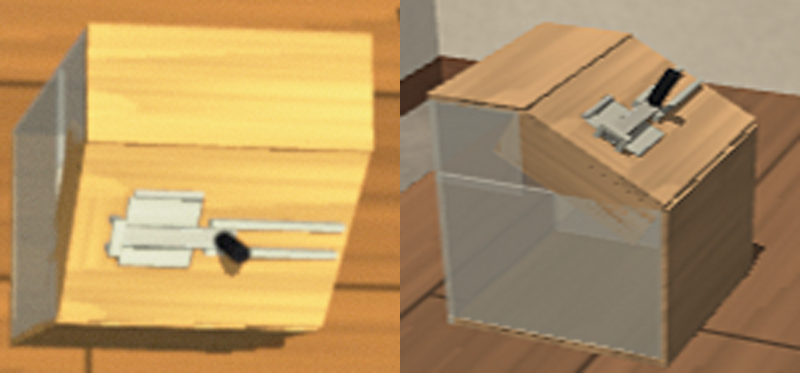

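Crop shows lid corners, ridge, flap with the bar across it and the knob. I'll fit the box pose (x, y, yaw) to these corners in both views, and locate the white cap.

```bash
cat > m1.py <<'E'
from h import *
from scipy.optimize import least_squares
T=grab("top");S=grab("side")
L=[]
for u,v,X in [(88,24,(142,65,235)),(372,36,(142,-140,235)),(84,143,(61,65,235)),(370,152,(61,-140,235)),(57,324,(-63,65,164)),(322,328,(-63,-140,164))]:
    L.append((T,395+u/2.667,50+v/2.664,X))
for u,v,X in [(527,110,(61,65,235)),(430,97,(142,65,235)),(632,36,(61,-140,235)),(665,208,(-63,65,164)),(755,125,(-63,-140,164)),(665,362,(-63,65,0)),(452,322,(142,65,0))]:
    L.append((S,240+(u-400)/3.077,80+v/2.763,X))
def W(p,X):
    c,s=np.cos(p[2]),np.sin(p[2]); return np.array([p[0]+c*X[0]-s*X[1],p[1]+s*X[0]+c*X[1],X[2]])
f=lambda p:np.concatenate([proj(c,W(p,X))-[u,v] for c,u,v,X in L])
q=least_squares(f,[700,-300,0],loss='soft_l1'); print("box",q.x.round(3)); print(f(q.x).reshape(-1,2).round(1).tolist())
o=[]
for c in(T,S):
    hsv=cv2.cvtColor(c[0],cv2.COLOR_BGR2HSV)
    m=((hsv[...,1]<60)&(hsv[...,2]>150)).astype('uint8')
    n,lab,st,ce=cv2.connectedComponentsWithStats(m)
    print([(st[i].tolist(),ce[i].round(1).tolist()) for i in range(1,n) if st[i,4]>30 and 180<ce[i][0]<330 and ce[i][1]>190])
for k in (0,0.075):
    g=W(q.x,(-18,-42-k*1000,200+31.2)); print("knob",g.round(1),proj(T,g).round(1),proj(S,g).round(1))
print("mouth",W(q.x,(0,0,200)))
E
python3 m1.py
```

```text
box [ 6.12902e+02 -1.34881e+02 -8.00000e-03]
[[-0.2, 0.7], [-0.3, 0.4], [0.8, -2.1], [0.8, -1.5], [-0.2, 0.3], [-0.9, 2.0], [-2.1, -1.0], [-0.4, -1.2], [-1.2, -1.0], [1.4, -0.4], [1.6, -1.5], [1.1, 2.6], [-0.9, 0.8]]
[([207, 216, 14, 14, 158], [213.5, 222.9])]
[([253, 241, 13, 7, 43], [258.3, 244.5]), ([288, 282, 17, 22, 242], [295.7, 291.2]), ([210, 286, 29, 8, 35], [224.8, 287.4]), ([289, 305, 15, 35, 277], [296.7, 315.4])]
knob [ 594.6 -176.7  231.2] [482.5 145.3] [327.4 109.8]
knob [ 593.9 -251.7  231.2] [521.7 146.7] [338.5 100.1]
mouth [ 612.90236758 -134.88065268  200.        ]
```

```bash
cat >> h.py <<'E'
YAW=-0.008
def RB(yaw=None):
    y=YAW if yaw is None else yaw
    B=Ro.from_euler('z',y).as_matrix(); z=B@[.5,0,-3**.5/2]; x=B@[0,-1,0]; return np.column_stack([x,np.cross(z,x),z])
E
python3 - <<'E'
from h import *
T=grab("top");S=grab("side")
print(delta(np.array([594.6,-176.7,231.2])-130*RB()[:,2],RB()))
b=onz(T,213.5,222.9,126);print(b,proj(S,[b[0],b[1],116]),proj(S,[b[0],b[1],130]),proj(S,[b[0],b[1],40]))
E
```

```text
(array([-24.81, -41.18, -11.26]), array([29.5,  6.4, 23.9]))
[437.94294811 347.86760827 126.        ] [296.41103505 293.02062798] [296.18415632 286.63581121] [297.57800538 325.86148302]
```

>>> apply_moves:
  targets:
    - [[1,-24.81,-41.18,-11.26,29.5,6.4,23.9],[1,-24.81,-41.18,-11.26,29.5,6.4,23.9],[1,-24.81,-41.18,-11.26,29.5,6.4,23.9],[1,-24.81,-41.18,-11.26,29.5,6.4,23.9],[1,-24.81,-41.18,-11.26,29.5,6.4,23.9],[1,-24.81,-41.18,-11.26,29.5,6.4,23.9],[1,-24.81,-41.18,-11.26,29.5,6.4,23.9],[1,-24.81,-41.18,-11.26,29.5,6.4,23.9]]

```text
clock: 1.1
eef_pos: [477.9, -249.7, 323.2]
tcp_rot: [-2.618, 0.0, -1.579]
contact_force: [1.4, -0.7, -0.1]
opening: 1.0
```

Run:
```python
from h import *
print(delta(np.array([594.6,-176.7,231.2])-130*RB()[:,2],RB()))
```

```text
(array([-7.39, -5.46,  0.78]), array([-0., -0., -0.]))
```

>>> apply_moves:
  targets:
    - [[1,-7.39,-5.46,0.78,0,0,0],[1,-7.39,-5.46,0.78,0,0,0],[1,-7.39,-5.46,0.78,0,0,0],[1,-7.39,-5.46,0.78,0,0,0]]

```text
clock: 1.5
eef_pos: [530.0, -174.9, 344.0]
tcp_rot: [-2.618, -0.001, -1.576]
contact_force: [-0.7, -0.9, -0.1]
opening: 0.997
```

Run:
```python
from h import *
c=grab("wrist","w1.png"); print(r.sense()["eef_pos"],c[1])
Bx=lambda X:Ro.from_euler('z',YAW).as_matrix()@X+[612.9,-134.9,0]
for n,X in dict(mouth=(0,0,200),knob=(-18,-42,231.2),knobtop=(-23,-42,239.8),ridL=(61,65,235),frL=(-63,65,164),frR=(-63,-140,164)).items(): print(n,proj(c,Bx(np.array(X))).round(1))
```

```text
[ 529.39045843 -175.84917954  343.47708929] [[322.26606636   0.         315.08945052]
 [  0.         322.26606636 196.89036386]
 [  0.           0.           1.        ]]
mouth [274.5 176.9]
knob [317.2 187.3]
knobtop [317.2 190.7]
ridL [201.4 102.5]
frL [215.3 243.2]
frR [409.  244.1]
```

View pics/w1.png

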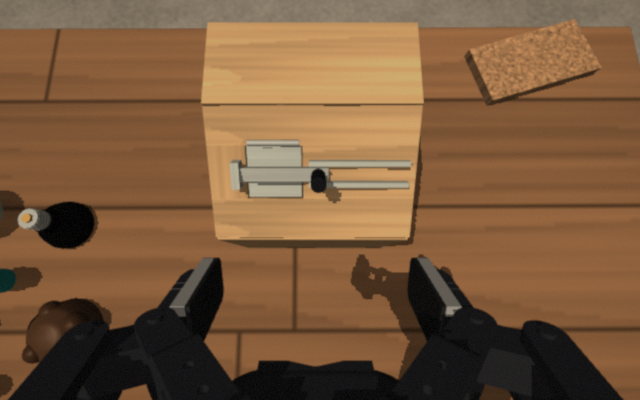

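The wrist view shows front lid edge at rows ~240 (cols 216–412), ridge at row ~103 (202–423), flap centred about (274.5,172), knob (319,181). That is about 4 px off the first fit; refit with it.

```bash
cat > m2.py <<'E'
exec(open('m1.py').read().split("f=lambda")[0])
c=grab("wrist")
for u,v,X in [(216.5,239,(-63,65,164)),(412.5,240,(-63,-140,164)),(202.5,103,(61,65,235)),(423,104,(61,-140,235)),(207,22,(142,65,235)),(419,23,(142,-140,235)),(274.5,171.5,(0,0,200))]:
    L.append((c,u,v,X))
w=np.array([.5]*13+[1]*7)
f=lambda p:np.concatenate([k*(proj(cc,W(p,X))-[u,v]) for k,(cc,u,v,X) in zip(w,L)])
for ws,wc in((.5,1),(0.05,1)):
    w=np.array([ws]*13+[wc]*7)
    q=least_squares(f,[613,-135,0],loss='soft_l1'); print("box",q.x.round(3)); 
    print((f(q.x)[26:]).reshape(-1,2).round(1).tolist())
m=(c[0].max(2)<50).astype('uint8'); m[:, :300]=0;m[:,340:]=0;m[:160]=0;m[205:]=0
n,lab,st,ce=cv2.connectedComponentsWithStats(m);print(st[1:],ce[1:])
print("knob",proj(c,W(q.x,(-18,-42,231.2))),proj(c,W(q.x,(-23,-42,239.8))))
E
python3 m2.py
```

```text
box [ 6.14985e+02 -1.37972e+02 -8.00000e-03]
[[-0.5, 1.3], [-2.7, 0.4], [-1.0, -3.9], [1.0, -4.6], [0.6, 0.8], [-0.7, 0.1], [0.5, 2.0]]
box [ 6.15306e+02 -1.38183e+02 -9.00000e-03]
[[-0.3, 0.9], [-2.5, 0.2], [-0.7, -4.3], [1.3, -4.9], [0.9, 0.5], [-0.4, -0.1], [0.7, 1.7]]
[[308 168  15  22 271]] [[315.36900369 178.97785978]]
knob [318.00751955 183.10119109] [318.11684104 186.28865042]
```

Run:
```python
from h import *
c=grab("wrist","w2.png"); s=r.sense(); print(s["eef_pos"],s["tcp_rot"])
cv2.imwrite("pics/w2c.png",cv2.resize(c[0][10:260,190:440],(600,600),interpolation=2))
```

```text
[ 528.9449283  -177.47806686  343.29956066] [-2.61856618e+00  2.35707968e-04 -1.58127556e+00]
```

View pics/w2c.png

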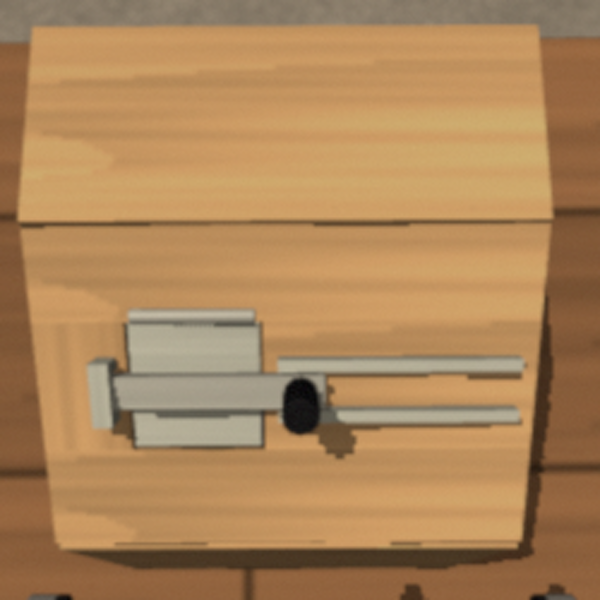

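The crop (scale 2.4, offset 190,10) shows lid corners (57,547), (521,544), ridge (19/553,220), back (33,28), (540,25), flap (128–264, 323–447), knob top near (301,418).

```bash
cat > m3.py <<'E'
exec(open('m1.py').read().split("f=lambda")[0])
c=grab("wrist")
for u,v,X in [(57,547,(-63,65,164)),(521,544,(-63,-140,164)),(19,220,(61,65,235)),(553,220,(61,-140,235)),(33,28,(142,65,235)),(540,25,(142,-140,235)),(197.5,385,(0,0,200))]:
    L.append((c,190+u/2.4,10+v/2.4,X))
L.append((c,190+301/2.4,10+418/2.4,(-23,-42,239.8)))
f=lambda p:np.concatenate([k*(proj(cc,W(p,X))-[u,v]) for k,(cc,u,v,X) in zip(w,L)])
w=np.array([.1]*13+[1]*6+[2,2])
q=least_squares(f,[613,-135,0],loss='soft_l1'); print("box",q.x.round(3)); 
print((f(q.x)[26:]).reshape(-1,2).round(1).tolist())
g=W(q.x,(-18,-42,231.2)); print(g, delta(g+15*RB()[:,2],RB()))
E
python3 m3.py
```

```text
box [ 6.17495e+02 -1.35648e+02 -3.00000e-03]
[[0.4, 0.7], [0.4, 0.9], [0.6, -4.1], [-0.0, -5.1], [0.5, -0.1], [-0.7, 0.3], [0.2, 2.2], [-0.9, -0.4]]
[ 599.37228127 -177.59465451  231.2       ] (array([-0.03, -0.46, 14.74]), array([ 0. , -0.1, -0.1]))
```

>>> apply_moves:
  targets:
    - [[1,0,-0.3,7.5,0,0,0],[1,0,-0.3,11,0,0,0],[1,0,-0.3,14.5,0,0,0],[1,0,-0.3,14.5,0,0,0],[-1,0,-0.3,14.5,0,0,0],[-1,0,-0.3,14.5,0,0,0],[-1,0,-0.3,14.5,0,0,0],[-1,0,-0.3,14.5,0,0,0]]
  newtons: 25

```text
clock: 2.7
eef_pos: [604.5, -178.4, 221.5]
tcp_rot: [-2.615, -0.001, -1.581]
contact_force: [-0.8, -0.1, -0.0]
opening: 0.331
```

>>> apply_moves:
  targets:
    - [[-1,0,0,0,0,0,0],[-1,0,0,0,0,0,0],[-1,0,0,0,0,0,0]]

```text
clock: 3.0
eef_pos: [604.6, -178.6, 222.5]
tcp_rot: [-2.614, -0.002, -1.581]
contact_force: [-5.5, -0.7, 8.0]
opening: 0.147
```

>>> apply_moves:
  targets:
    - [[-1,1.5,0,0,0,0,0],[-1,3,0,0,0,0,0],[-1,4.5,0,0,0,0,0],[-1,6,0,0,0,0,0],[-1,7.2,0,0,0,0,0],[-1,7.6,0,0,0,0,0],[-1,7.6,0,0,0,0,0],[-1,7.6,0,0,0,0,0]]

```text
clock: 3.8
eef_pos: [603.9, -252.2, 222.5]
tcp_rot: [-2.615, 0.003, -1.58]
contact_force: [4.5, 13.7, 2.0]
opening: 0.148
```

Run:
```python
from h import *
s=r.sense(); print(s["eef_pos"],s["contact_force"],s["opening"])
```

```text
[ 603.91927454 -252.15632503  222.51287427] [ 4.48537763 13.67154994  1.98142271] 0.14817477806457716
```

>>> apply_moves:
  targets:
    - [[-1,0.3,0,0,0,0,0],[-1,0.3,0,0,0,0,0],[-1,0.3,0,0,0,0,0]]

```text
clock: 4.1
eef_pos: [603.9, -252.2, 222.5]
tcp_rot: [-2.616, 0.007, -1.577]
contact_force: [3.0, 16.2, 3.6]
opening: 0.15
```

>>> apply_moves:
  targets:
    - [[0.6,0,0,0,0,0,0],[1,0,0,0,0,0,0],[1,0,0,0,0,0,0],[1,0,0,-4,0,0,0],[1,-5,0,-9,0,0,0],[1,-9,0.5,-14,0,0,0],[1,-11,1,-15,0,0,0],[1,-11,1,-15,0,0,0]]

```text
clock: 4.9
eef_pos: [519.8, -140.8, 351.8]
tcp_rot: [-2.611, 0.006, -1.577]
contact_force: [0.6, 0.4, -0.6]
opening: 1.0
```

>>> apply_moves:
  targets:
    - [[1,0,0,0,0,0,0],[1,0,0,0,0,0,0]]

```text
clock: 5.1
eef_pos: [520.1, -141.2, 351.9]
tcp_rot: [-2.611, 0.005, -1.577]
contact_force: [-0.2, 0.1, -0.1]
opening: 1.002
```

Run:
```python
from h import *
c=grab("wrist","w3.png"); s=r.sense(); print(s["eef_pos"],s["tcp_rot"])
Bx=lambda X:Ro.from_euler('z',-.003).as_matrix()@X+[617.5,-135.6,0]
for n,X in dict(mouth=(0,0,200),knobtop=(-23,-117,239.8),fr=(-22.5,0,187),bk=(22.5,0,213)).items(): print(n,((proj(c,Bx(np.array(X)))-[190,40])*2.4).round(1))
cv2.imwrite("pics/w3c.png",cv2.resize(c[0][40:290,190:440],(600,600),interpolation=2))
```

```text
[ 520.06350333 -141.45695749  351.18284888] [-2.6119452   0.00570648 -1.57698605]
mouth [288.2 303.2]
knobtop [602.6 329.1]
fr [288.6 361.6]
bk [287.7 242. ]
```

View pics/w3c.png

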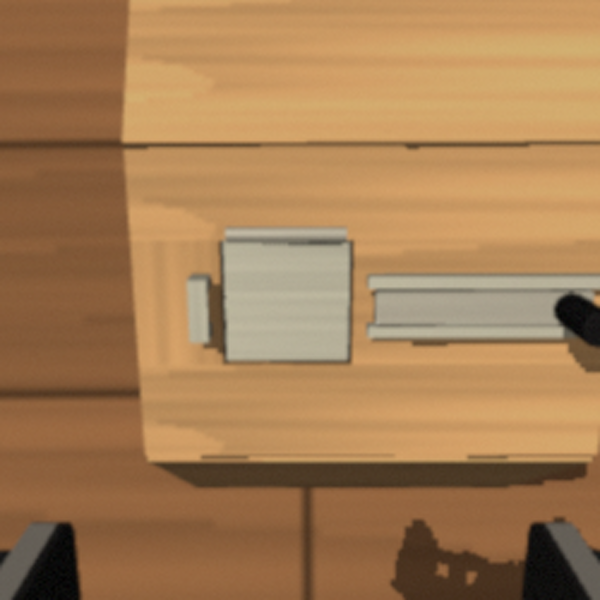

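Keeper is fully aside (bar edge at x≈372, clear of the flap at 222–351), and the flap centre (287,301) matches the predicted mouth within 1 mm. Next, the bottle.

```bash
cat >> h.py <<'E'
def RD(deg):
    a=np.radians(deg); x=np.array([np.cos(a),np.sin(a),0]); z=np.array([0,0,-1.]); return np.column_stack([x,np.cross(z,x),z])
E
python3 - <<'E'
from h import *
print(delta([438,348,270],RD(-110)))
E
```

```text
(array([-48.85,  11.59,   2.95]), array([-30. ,   5.5,  19.1]))
```

>>> apply_moves:
  targets:
    - [[1,-48.85,11.59,2.95,-30,5.5,19.1],[1,-48.85,11.59,2.95,-30,5.5,19.1],[1,-48.85,11.59,2.95,-30,5.5,19.1],[1,-48.85,11.59,2.95,-30,5.5,19.1],[1,-48.85,11.59,2.95,-30,5.5,19.1],[1,-48.85,11.59,2.95,-30,5.5,19.1],[1,-48.85,11.59,2.95,-30,5.5,19.1],[1,-48.85,11.59,2.95,-30,5.5,19.1]]

```text
clock: 5.95
eef_pos: [461.0, 216.1, 289.7]
tcp_rot: [3.139, -0.001, -1.921]
contact_force: [1.3, 0.3, 0.6]
opening: 1.001
```

Run:
```python
from h import *
print(delta([438,348,270],RD(-110)))
```

```text
(array([-11.61,   6.68,   1.97]), array([ 0.1, -0.1, -0.1]))
```

>>> apply_moves:
  targets:
    - [[0.3,-11.61,6.68,1.97,0,0,0],[0.3,-11.61,6.68,1.97,0,0,0],[0.3,-11.61,6.68,1.97,0,0,0],[0.3,-11.61,6.68,1.97,0,0,0],[0.3,-11.61,6.68,1.97,0,0,0]]

```text
clock: 6.45
eef_pos: [438.1, 348.1, 268.0]
tcp_rot: [3.138, -0.004, -1.92]
contact_force: [0.2, 0.7, -0.2]
opening: 0.651
```

Run:
```python
from h import *
c=grab("wrist","w4.png"); s=r.sense(); print(s["eef_pos"],s["tcp_rot"],s["opening"])
print(proj(c,[438,348,130]),proj(c,[438,348,0]))
h=cv2.cvtColor(c[0],cv2.COLOR_BGR2HSV); m=((h[...,1]<60)&(h[...,2]>150)).astype('uint8')
n,l,st,ce=cv2.connectedComponentsWithStats(m);print([(st[i].tolist(),ce[i].round(1)) for i in range(1,n) if st[i,4]>40])
```

```text
[438.36857155 347.32149301 268.50420078] [ 3.13808966 -0.00376993 -1.92079985] 0.6507226029834533
[314.5392206 183.4814253] [314.13868799 155.7963401 ]
[([257, 0, 37, 32, 937], array([275.2,  13.9])), ([271, 0, 33, 46, 172], array([292.7,  26.1])), ([298, 159, 31, 38, 791], array([312.2, 180.1])), ([543, 278, 97, 84, 2282], array([585.9, 314.9]))]
```

View pics/w4.png

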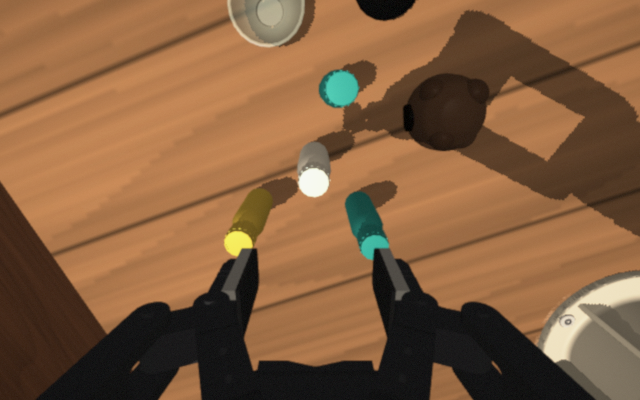

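White cap at (314,182), matching the prediction (314.5,183.5); yellow and teal caps are clear of the finger paths.

>>> apply_moves:
  targets:
    - [[0.3,0.05,0.1,4,0,0,0],[0.3,0.05,0.1,8,0,0,0],[0.3,0.05,0.1,12,0,0,0],[0.3,0.05,0.1,15,0,0,0],[0.3,0.05,0.1,17,0,0,0],[0.3,0.05,0.1,17,0,0,0],[-1,0.05,0.1,17,0,0,0],[-1,0.05,0.1,17,0,0,0]]
  newtons: 35

```text
clock: 7.3
eef_pos: [437.7, 346.9, 100.0]
tcp_rot: [3.139, -0.002, -1.922]
contact_force: [0.1, 1.2, 2.8]
opening: 0.321
```

>>> apply_moves:
  targets:
    - [[-1,0,0,0,0,0,0],[-1,0,0,0,0,0,0],[-1,0,0,0,0,0,0]]

```text
clock: 7.6
eef_pos: [437.9, 347.0, 100.5]
tcp_rot: [3.14, -0.001, -1.922]
contact_force: [0.6, -0.7, -1.2]
opening: 0.313
```

>>> apply_moves:
  targets:
    - [[-1,0,0,-3,0,0,0],[-1,0,0,-7,0,0,0],[-1,0,0,-11,0,0,0],[-1,0,0,-15,0,0,0],[-1,0,0,-19,0,0,0],[-1,0,0,-22,0,0,0],[-1,0,0,-22,0,0,0]]

```text
clock: 8.3
eef_pos: [439.9, 348.5, 325.5]
tcp_rot: [-3.139, 0.006, -1.921]
contact_force: [-0.1, -0.0, -1.2]
opening: 0.314
```

```bash
cat >> h.py <<'E'
M=np.array([616.4,-136.0,199.3])   # insertion axis point on lid
def ins(depth,h=100): return M+(depth-h)*RB()[:,2]   # TCP with bottle base at depth
E
python3 - <<'E'
from h import *
s=r.sense();print(s["opening"],s["contact_force"]);print(delta(ins(-60),RB()))
E
```

```text
0.31435413220990643 [-0.13182679 -0.00853457 -1.17824368]
(array([ 42.11, -25.69,  -1.41]), array([ 29.5,  -4.8, -19.3]))
```

>>> apply_moves:
  targets:
    - [[-1,3,-1.8,-0.5,3,-0.5,-2],[-1,42.11,-25.69,-1.41,29.5,-4.8,-19.3],[-1,42.11,-25.69,-1.41,29.5,-4.8,-19.3],[-1,42.11,-25.69,-1.41,29.5,-4.8,-19.3],[-1,42.11,-25.69,-1.41,29.5,-4.8,-19.3],[-1,42.11,-25.69,-1.41,29.5,-4.8,-19.3],[-1,42.11,-25.69,-1.41,29.5,-4.8,-19.3],[-1,42.11,-25.69,-1.41,29.5,-4.8,-19.3]]

```text
clock: 9.1
eef_pos: [514.1, -30.8, 335.4]
tcp_rot: [-2.618, -0.001, -1.578]
contact_force: [0.9, 1.0, -1.8]
opening: 0.313
```

Run:
```python
from h import *
s=r.sense();print(s["opening"],s["contact_force"]);print(delta(ins(-60),RB()))
```

```text
0.3132362693117055 [ 0.91562003  0.98534659 -1.81903819]
(array([10.44, -2.11,  0.94]), array([ 0. , -0. ,  0.1]))
```

>>> apply_moves:
  targets:
    - [[-1,5,-1,0.4,0,0,0],[-1,8.5,-1.7,0.7,0,0,0],[-1,10.44,-2.11,0.94,0,0,0],[-1,10.44,-2.11,0.94,0,0,0],[-1,10.44,-2.11,0.94,0,0,0]]

```text
clock: 9.6
eef_pos: [535.5, -135.3, 336.5]
tcp_rot: [-2.621, 0.0, -1.579]
contact_force: [-0.3, -0.5, -2.0]
opening: 0.315
```

Run:
```python
from h import *
c=grab("wrist","w5.png");S=grab("side")
s=r.sense();print(s["eef_pos"],s["tcp_rot"],s["opening"]);print(delta(ins(-60),RB()),delta(ins(-5),RB()),delta(ins(70),RB()))
z=RB()[:,2]; b=s["eef_pos"]+rot(s)[:,2]*100
print("pred base wrist",proj(c,b),"side",proj(S,b),"mouth wrist",proj(c,[617.5,-136,200]))
cv2.imwrite("pics/c5.png",np.hstack([cv2.resize(c[0][60:360,180:480],(400,400)),cv2.resize(S[0][60:180,240:360],(400,400),interpolation=2)]))
```

```text
[ 535.75785255 -134.17618691  337.09176932] [-2.61969639e+00 -3.99681786e-04 -1.57674776e+00] 0.3151323458251436
(array([ 0.12, -0.09, -0.03]), array([0.1, 0. , 0.1])) (array([ 0.12, -0.1 ,  5.47]), array([0.1, 0. , 0.1])) (array([ 0.13, -0.12, 12.97]), array([0.1, 0. , 0.1]))
pred base wrist [314.0532955  196.73020625] side [324.28909847 108.67185009] mouth wrist [315.48247224 175.05683036]
```

View pics/c5.png

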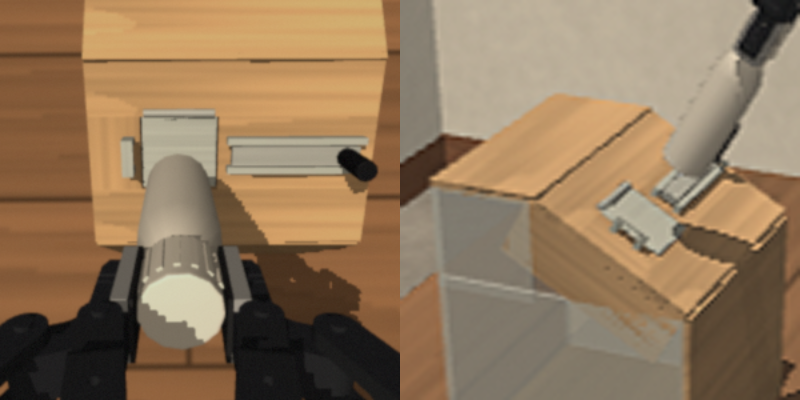

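The bottle hangs straight in the fingers, aligned with the flap (bottle col ≈179, flap centre ≈179 in the left crop). Inserting slowly.

>>> apply_moves:
  targets:
    - [[-1,0.12,-0.1,2.5,0,0,0],[-1,0.12,-0.1,4.5,0,0,0],[-1,0.12,-0.1,5.5,0,0,0],[-1,0.12,-0.1,6.5,0,0,0],[-1,0.12,-0.1,7.5,0,0,0],[-1,0.12,-0.1,8,0,0,0],[-1,0.12,-0.1,8,0,0,0]]

```text
clock: 10.4
eef_pos: [576.3, -135.4, 267.5]
tcp_rot: [-2.621, -0.0, -1.576]
contact_force: [-0.7, 0.4, -2.6]
opening: 0.314
```

Run:
```python
from h import *
s=r.sense();print(s["eef_pos"],s["contact_force"],s["opening"]);print(delta(ins(70),RB()))
```

```text
[ 576.32421586 -135.40492259  267.5403068 ] [-0.7028384   0.42398135 -2.55351493] 0.31399478964211874
(array([ 0.03, -0.07,  4.91]), array([0.2, 0.1, 0.1]))
```

>>> apply_moves:
  targets:
    - [[-1,0,-0.07,1,0,0,0],[-1,0,-0.07,2,0,0,0],[-1,0,-0.07,3,0,0,0],[-1,0,-0.07,4,0,0,0],[-1,0,-0.07,5,0,0,0],[-1,0,-0.07,5.2,0,0,0],[-1,0,-0.07,5.2,0,0,0]]

```text
clock: 11.1
eef_pos: [602.7, -135.5, 222.0]
tcp_rot: [-2.622, 0.0, -1.576]
contact_force: [-0.0, -0.4, -2.0]
opening: 0.315
```

>>> apply_moves:
  targets:
    - [[0.5,0,0,0,0,0,0],[0.5,0,0,0,0,0,0],[0.5,0,0,0,0,0,0],[0.5,0,0,0,0,0,0],[0.5,0,0,-6,0,0,0],[0.5,0,0,-12,0,0,0],[0.5,0,0,-12,0,0,0],[0.5,0,0,-12,0,0,0]]

```text
clock: 11.9
eef_pos: [543.6, -135.8, 330.3]
tcp_rot: [-2.616, -0.002, -1.577]
contact_force: [0.5, -0.6, -0.2]
opening: 0.752
```

Run:
```python
from h import *
c=grab("wrist","w6.png");S=grab("side")
s=r.sense();print(s["eef_pos"],s["contact_force"],s["opening"])
cv2.imwrite("pics/c6.png",np.hstack([cv2.resize(c[0][60:310,190:440],(400,400)),cv2.resize(S[0][80:220,235:375],(400,400),interpolation=2)]))
```

```text
[ 543.17993186 -135.23192902  326.5161414 ] [-0.85219272  0.61978505  0.37836459] 0.7489453637886839
```

View pics/c6.png

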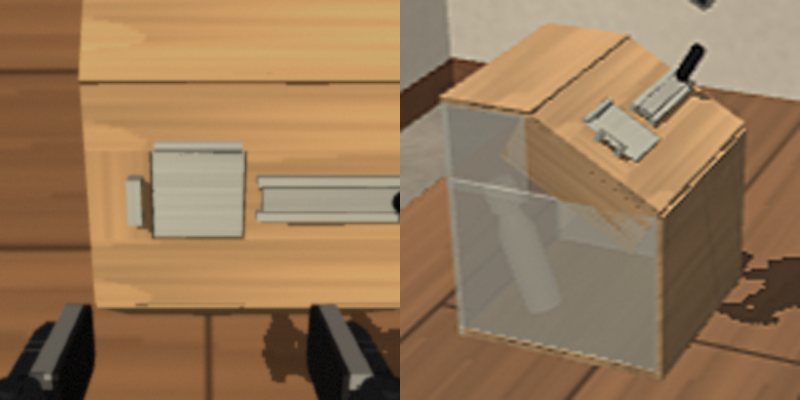

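The bottle is inside (seen through the clear side), and the flap is shut. Now return the keeper; the knob is where I left it (TCP 603.9, −252.2, 222.5).

Run:
```python
from h import *
p=np.array([603.9,-252.2,222.5]); z=RB()[:,2]
print(delta(p-90*z,RB()),delta(p,RB()))
```

```text
(array([11.65, -0.13,  3.08]), array([0.2, 0.1, 0.1])) (array([11.66, -0.15, 12.08]), array([0.2, 0.1, 0.1]))
```

>>> apply_moves:
  targets:
    - [[1,4,-0.1,0.5,0,0,0],[1,8,-0.1,2,0,0,0],[1,11.65,-0.15,3.1,0,0,0],[1,11.65,-0.15,3.1,0,0,0],[1,11.65,-0.15,6,0,0,0],[1,11.65,-0.15,9,0,0,0],[1,11.65,-0.15,12,0,0,0],[1,11.65,-0.15,12,0,0,0]]

```text
clock: 12.8
eef_pos: [602.5, -250.1, 217.7]
tcp_rot: [-2.628, 0.004, -1.576]
contact_force: [-0.6, 0.1, 0.9]
opening: 1.0
```

>>> apply_moves:
  targets:
    - [[-1,0,0,0,0,0,0],[-1,0,0,0,0,0,0],[-1,0,0,0,0,0,0],[-1,0,0,0,0,0,0],[-1,0,0,0,0,0,0],[-1,0,0,0,0,0,0]]
  newtons: 25

```text
clock: 13.4
eef_pos: [602.6, -250.5, 218.7]
tcp_rot: [-2.626, 0.003, -1.576]
contact_force: [-4.0, -0.2, 5.4]
opening: 0.15
```

>>> apply_moves:
  targets:
    - [[-1,-1.5,0,0,0,0,0],[-1,-3,0,0,0,0,0],[-1,-4.5,0,0,0,0,0],[-1,-6,0,0,0,0,0],[-1,-7.2,0,0,0,0,0],[-1,-7.7,0,0,0,0,0],[-1,-7.8,0,0,0,0,0],[-1,-7.8,0,0,0,0,0]]

```text
clock: 14.2
eef_pos: [603.0, -176.2, 219.2]
tcp_rot: [-2.625, -0.003, -1.578]
contact_force: [-3.4, -22.4, -4.7]
opening: 0.149
```

>>> apply_moves:
  targets:
    - [[-1,-0.3,0,0,0,0,0],[-1,-0.3,0,0,0,0,0],[-1,-0.3,0,0,0,0,0]]

```text
clock: 14.5
eef_pos: [603.0, -176.3, 219.2]
tcp_rot: [-2.623, -0.007, -1.58]
contact_force: [-2.4, -18.8, -5.9]
opening: 0.15
```

At the stop. Release, retreat and check.

>>> apply_moves:
  targets:
    - [[0.6,0,0,0,0,0,0],[1,0,0,0,0,0,0],[1,0,0,0,0,0,0],[1,0,0,-4,0,0,0],[1,0,0,-9,0,0,0],[1,0,0,-13,0,0,0],[1,0,0,-14,0,0,0],[1,0,0,-14,0,0,0]]

```text
clock: 15.3
eef_pos: [534.0, -174.9, 342.9]
tcp_rot: [-2.62, -0.008, -1.58]
contact_force: [0.4, -0.5, -0.0]
opening: 0.999
```

>>> apply_moves:
  targets:
    - [[1,0,0,0,0,0,0],[1,0,0,0,0,0,0],[1,0,0,0,0,0,0]]

```text
clock: 15.6
eef_pos: [533.9, -174.6, 341.1]
tcp_rot: [-2.622, -0.007, -1.58]
contact_force: [-1.4, 0.3, -0.5]
opening: 1.001
```

Run:
```python
from h import *
c=grab("wrist","w7.png");S=grab("side")
s=r.sense();print(s["eef_pos"],s["contact_force"],s["clock"])
cv2.imwrite("pics/c7.png",np.hstack([cv2.resize(c[0][10:260,190:440],(400,400)),cv2.resize(S[0][80:360,190:380],(271,400),interpolation=2)]))
```

```text
[ 533.96864064 -174.66500425  341.57997681] [-0.5298961  -0.47711669  1.36628007] 15.7
```

View pics/c7.png

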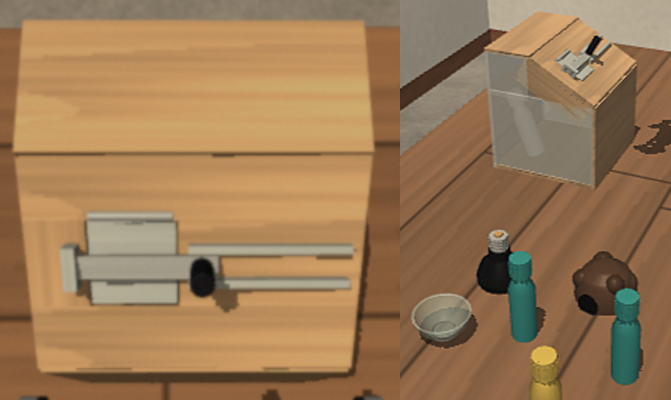

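The bar lies fully across the shut flap, up against its stop at (70,268). The bottle is inside, and the bystanders and other bottles stand as before. Handing in.

```bash
python3 -c "
from rig import r
print(r.sign_off())"
```

```text
the job is handed in; nothing more can be done
None
```

The white mister bottle is in the wash box with the flap shut behind it and the keeper bar back across the flap. I handed the job in at about 15.7 s on the clock.

- **Order of work:** I slid the keeper aside until it hit its stop. I then lifted the bottle by its cap and pushed it about 73 mm down the sleeve, with about 3 N on the tool at most. Once let go it dropped inside, and I slid the keeper back until it hit the other stop.
- **Keeper travel:** I measured about 74 mm each way against the nominal 75. The force readings (14–22 N) and the pictures both showed it against its stops.
- **Last checks:** The final pictures show the bottle inside, the flap flush and the bar across it. The rock hide, heat emitter, glass bowl and other bottles stand where they were, and the gripper is clear of everything.
- **Disagreement:** When I fitted the box's position from the camera, the lid ridge line was 4–5 pixels off. The flap and knob matched to 1–2 mm, so I worked from those.

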